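# Push a tart tin through the wash-up bin's self-closing flap

## Robot

A 6-joint arm with a two-finger parallel gripper is mounted at the origin on the work surface. World frame = base frame: x ahead of the robot, y to its left, z up, the work surface at z = 0. Lengths are in m, angles in rad, forces in N, time in s.
With the tool pointing down it reaches from about 0.425 to 0.95 m from the base axis. Payload 3.5 kg.
Tool frame: the origin (TCP) lies midway between the tips of the shut fingers; the grasp point (between the pads) lies 19 mm behind it; z points along the fingers, y is the direction in which the jaws open and shut (so a half turn about z gives the same grasp; the last joint's range is limited). The gripper opens to 85 mm and grips with 20 to 120 N. Pads are 22 mm wide; open, the fingers measure 114 mm over their backs; the gripper's body (76 mm by 85 mm) begins 54 mm behind the grasp point. The pads swing forward as they close: fully open they stand 13 mm farther back than shut.
Start: joints at [-1.453, 0.286, 1.577, -0, 1.279, -0.15], TCP at [0.179, -0.651, 0.231] pointing down, gripper open.
Joint ranges: [-2.77, 2.77], [-0.9, 2.22], [0.21, 2.48], [-1.53, 4.67], [0.24, 2.81], [-2.84, 2.84]. Speed limits (rad/s): [2.79, 2.79, 3.14, 3.14, 3.14, 3.14].

## Interface

Orientations are given as a unit quaternion [x, y, z, w].
In Python, from plant import ctrl gives the robot as it stands. The module is installed in compiled form; this text tells all that it offers.
- The arm moves only by the tool play_rows, never from a script. Its argument "increments" is text: rows parted by semicolons, each of 4 numbers parted by spaces: the shift along the tool's x, y, z in m, then the turn about the tool's z in rad. In form: dx dy dz roll; .... A call has 1 to 5 rows; each row is the pose to reach, as a shift and turn from the pose commanded when the call began, along the tool's axes at that moment; what a row does not reach only later rows make up. A row lasts 1/8 s, in which the tool goes at most 62.5 mm and 10.7 degrees, less where a joint would pass 70% of its speed; a pose out of reach is approached as far as the arm can. A call with a gripper value outside its range is refused whole. "gripper" is the finger opening in m, from 0 to 0.0854, set as the call begins (left out, the last holds). The fingers move at their own pace and stop on an object; "newtons" is the grip in N (left out, the last holds). Time passes only in rows, so rows that repeat a pose let the fingers close. It gives the time, the measured TCP pose, the force and the opening at its end, in the units of the state.
- ctrl.get_state(): the state, without advancing time (a new reading comes with each control period).
- ctrl.read_camera(name): name is "scene" or "side" or "wrist"; returns the picture (480x640x3 uint8, red, green, blue); there is no depth.
- ctrl.camera_model(name): a dict with "fov_y" (degrees; the focal length in pixels is half the picture's height over the tangent of half this angle, whatever the lens; pixels are square), "cx", "cy" (the principal point, pixels), "rvec" (rotation vector, rad) and "tvec" (3), from world to camera coordinates, as OpenCV has them. Camera axes: x right, y down, z forward; pixel columns grow to the right and rows downward; lengths in m; the calibration is good to about 2 mm. A picture is of the moment at which its call begins: read the wrist's pose just before it. camera_model takes no time and is no camera call; for the wrist camera it gives the pose at the moment of the call.
- ctrl.sign_off(): hands the job in, once; it reports no verdict.
The state is a dict: "time": time; "qpos": joint angles; "dq": joint speeds; "joint_efforts": joint torques, N m; "eef_pos": TCP position; "tcp_rot": TCP orientation; "contact_force": force on the tool from outside, world axes, zero at the start; "wrist_torque": the same for the moment, N m; "opening": opening from 0.0 (shut) to 1.0 (fully open).
Only numpy, scipy, OpenCV 4.12 (cv2) and the standard library are available. Lean on these libraries where they do the work, as an engineer would, in place of code of your own. Each camera call takes 0.05 s, during which the arm holds its last target.

## Task

Push the brass-coloured tart tin from the ledge of the wash-up bin into the bin without gripping or lifting it: push the green self-closing flap open with one finger and keep it open with that finger while the other finger pushes the tin over the end of the ledge, so that it drops in, and only then take the fingers out so that the flap swings shut. Open the flap before the tin gets there and never let the tin push the flap or prop it open; leave the cutter, shaker and cup where they stand.

Things in the scene. Friction and masses are not known exactly. Their poses are not given: they have to be found in the camera images.
- washbin: Open-topped aluminium wash-up bin with a loading ledge, fixed to the table. Origin on the table under the middle of the flap line; +x: the way the tin is pushed (ledge to bin), +y: the hinge side, z up. In mm: ledge x -150 to 0, y -75 to 75, top at z 70, with 6 high, 5 wide kerbs leaving a lane y -50 to 50, rear end open. No lintel: upright fingers can pass through and leave upwards
- ledge_end (a point): middle of the far end of the ledge's flat top (washbin x 0, y 0, z 70 mm), where it ends in a sheer drop into the bin
- bin_floor (a point): middle of the bin's floor (washbin x 75, y 0, z 5 mm). The bin's inside is x 0 to 150, y -75 to 75 mm, its walls 5 mm thick and 110 mm high, open above
- flap (a joint): green flap, 4 mm thick, 106 wide, 36 high, side-hung on an upright hinge; 0 = shut across the end of the ledge (washbin x 4 to 8, y 55 to -51, z 74 to 110 mm, between dark jambs 110 mm high at y 63.5 to 75 and -75 to -54), grows to 1.75 rad as it swings into the bin. A damped spring shuts it in under a second: 0.09 N m when shut, 0.14 at 1.5 rad (3 to 5 N at 30 mm from the hinge)
- flap_hinge (a point): top of the flap's hinge axis: washbin x 6, y 57, z 110 mm; barrel radius 5 mm
- flap_edge (a point): top of the flap's free end, 108 mm from the hinge axis (washbin x 6, y -51, z 110 mm when shut); moves with the flap
- tart_tin: small round brass-coloured tart tin, an open cup 50 mm across at the rim, 26 mm high, about 60 g, slightly narrower at the foot; stands upright on the ledge. Origin at the centre of its underside, z up
- cutter: bystander: loose steel ring cutter, 60 mm across, 45 mm high, origin at the centre of its underside
- shaker: bystander: loose white sugar shaker with steel cap, 54 mm across, 105 mm high, origin at the centre of its underside
- cup: bystander: loose blue ceramic cup, 72 mm across, 60 mm high, origin at the centre of its underside
There are look-alikes about, which are no part of the job. Of the things that look like the tart_tin, the middle-sized one is meant.

How it is judged:
On the way, in this order (a step that is already met when the one before it is completed fails the run):
1. a finger has pushed the flap open while the tin is still on the ledge (value of joint flap above 0.4 rad and contact force between the fingers and flap above 0.2 N and x of tart_tin in the frame of washbin below -0.01 m and z of tart_tin in the frame of washbin above 0.065 m), for 0.05 s.
2. the tin has dropped into the bin while a finger still holds the flap open (value of joint flap above 0.4 rad and contact force between the fingers and flap above 0.2 N and x of tart_tin in the frame of washbin between 0 and 0.15 m and y of tart_tin in the frame of washbin between -0.075 and 0.075 m and z of tart_tin in the frame of washbin below 0.05 m), for 0.1 s.
At the end, for the whole second after the job is handed in: the tin lies at rest inside the bin, below the level of the ledge (its origin less than 50 mm above the table), and the flap is shut (under 0.08 rad) (x of tart_tin in the frame of washbin between 0 and 0.15 m and y of tart_tin in the frame of washbin between -0.075 and 0.075 m and z of tart_tin in the frame of washbin below 0.05 m and value of joint flap below 0.08 rad and linear speed of tart_tin below 0.03 m/s); the robot touches nothing.
It fails at once if the tin is lifted more than 12 mm off the ledge (z of tart_tin in the frame of washbin above 0.082 m).
It fails at once if the tin pushes or props the flap open with no finger on the flap (value of joint flap above 0.15 rad and contact force between tart_tin and flap above 0.3 N and contact force between the fingers and flap below 0.05 N and contact force between the fingers and tart_tin above 0.05 N).
It fails at once if the tin is pressed hard against the flap (over 6 N) (contact force between tart_tin and flap above 6 N).
It fails at once if the cutter, shaker or cup is moved more than 15 mm (distance of any of cutter, shaker, cup from where it was at the start of the episode above 0.015 m).
It also fails if it takes over 37 s, if anything falls off the work surface, if the arm or the gripper's body presses on something with over 40 N, if the wrist force passes 120 N, or if a joint passes its speed limit or range.

## Working session

There is one attempt and no reset: what is moved stays moved. The work goes in short steps, Python scripts to look and compute and a tool call to move; the robot and the scene stay as the last step left them, time stands still between calls to the robot, and variables do not carry over. Pictures are saved under pics/ and viewed, and the job is handed in when it is done.

Besides the shell and the picture viewer there is one more tool, called after ">>>" as name(argument=value, ...) on one line, values as JSON. play_rows: Moves the arm, as the interface text tells. Its arguments: {"type":"object","properties":{"increments":{"type":"string"},"gripper":{"type":"number"},"newtons":{"type":"number"}},"required":["increments"]}

```bash
mkdir -p pics
python3 - <<'E'
from plant import ctrl
import cv2
print(ctrl.get_state())
for n in ["scene","side","wrist"]:
    m=ctrl.camera_model(n);print(n,m)
    cv2.imwrite(f"pics/{n}0.png",ctrl.read_camera(n)[:,:,::-1])
E
```

```text
{'time': 0.0, 'qpos': array([-1.45301905e+00,  2.87195842e-01,  1.57818109e+00, -1.28115891e-05,
        1.27859174e+00, -1.49968263e-01]), 'dq': array([ 1.21924198e-03, -2.93899105e-04,  1.73489797e-03, -4.14134019e-05,
        1.25842584e-03,  5.06757217e-04]), 'joint_efforts': array([-3.38397820e-05, -4.05977654e+01, -2.92628145e+01, -9.49890637e-05,
        5.81375265e-03,  2.01664371e-06]), 'eef_pos': array([ 0.17854472, -0.65027665,  0.22992484]), 'tcp_rot': array([ 9.91051469e-01,  1.33474992e-01,  1.29895416e-05, -1.18795651e-03]), 'contact_force': array([ 0.57235923,  0.68383528, -0.22625868]), 'wrist_torque': array([ 0.02272055,  0.00300397, -0.00158785]), 'opening': 1.0001266964369129}
scene {'fov_y': 56.29479199177788, 'cx': 311.7850337573025, 'cy': 241.76694947112952, 'rvec': array([ 1.48091488,  1.75905453, -0.97455413]), 'tvec': array([ 0.08999571, -0.18836561,  1.3251337 ])}
side {'fov_y': 51.15958190490191, 'cx': 319.3643362135263, 'cy': 237.2711889817532, 'rvec': array([ 2.07955172, -0.40287772,  0.218519  ]), 'tvec': array([-0.51795609,  0.20445648,  0.6340212 ])}
wrist {'fov_y': 69.02073435387524, 'cx': 317.3817506589865, 'cy': 236.38213865084344, 'rvec': array([-2.31246194,  1.76361828,  0.25255893]), 'tvec': array([-0.67413124, -0.03639813,  0.37879929])}
```

View pics/scene0.png

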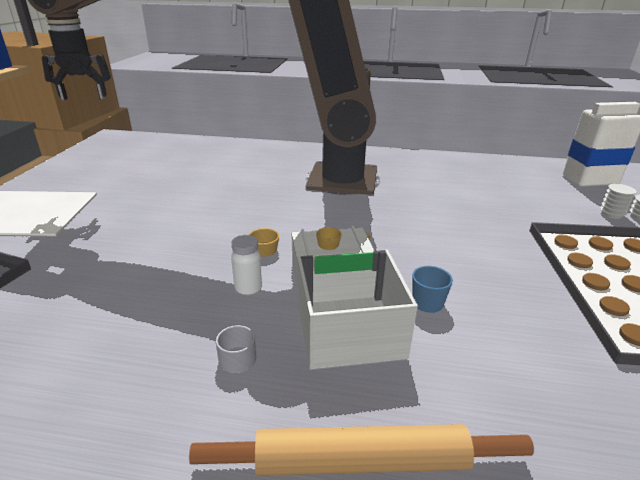

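View pics/side0.png

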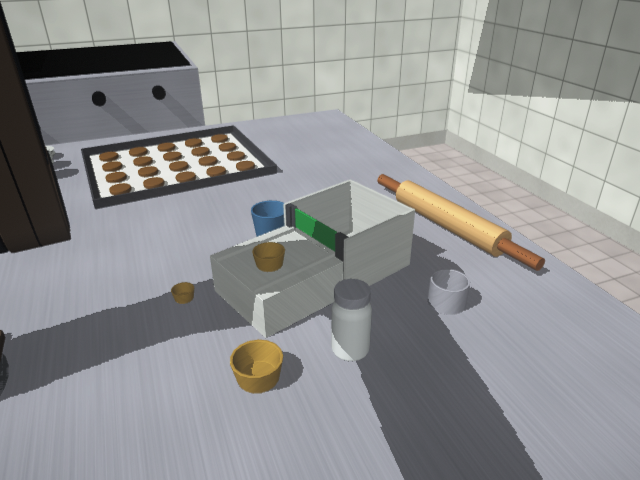

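View pics/wrist0.png

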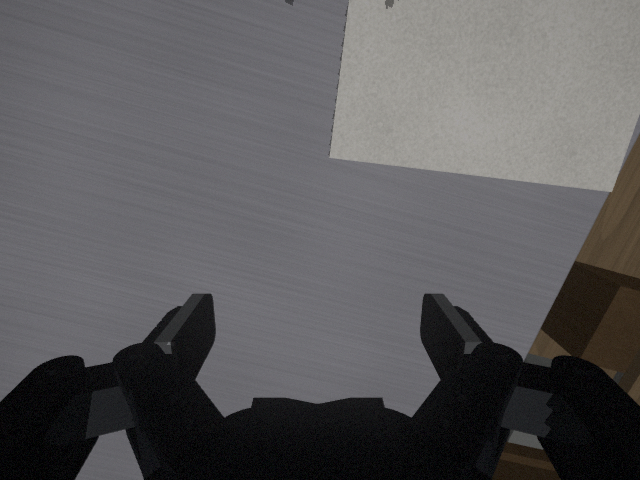

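Run:
```python
import cv2
a=cv2.imread("pics/scene0.png")[215:375,220:460]
cv2.imwrite("pics/sc1.png",cv2.resize(a,None,fx=3.3,fy=3.3,interpolation=cv2.INTER_CUBIC))
a=cv2.imread("pics/side0.png")[170:340,200:430]
cv2.imwrite("pics/si1.png",cv2.resize(a,None,fx=3.4,fy=3.4,interpolation=cv2.INTER_CUBIC))
```

```text
(no output)
```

View pics/sc1.png

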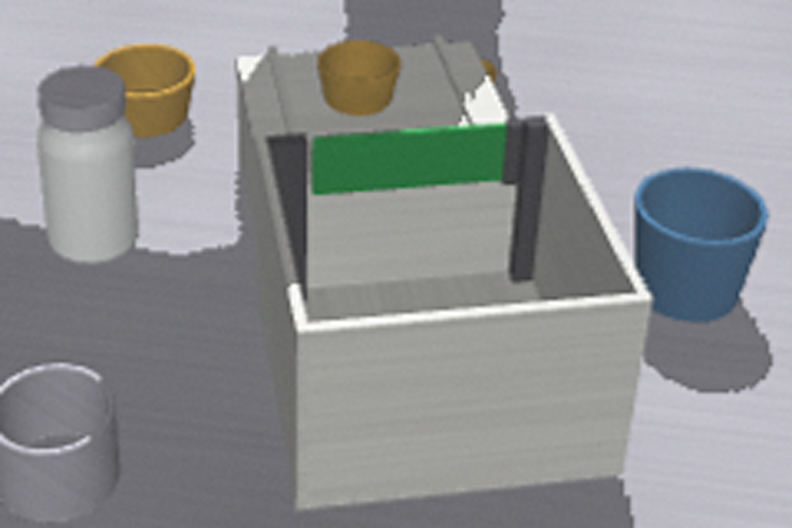

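View pics/si1.png

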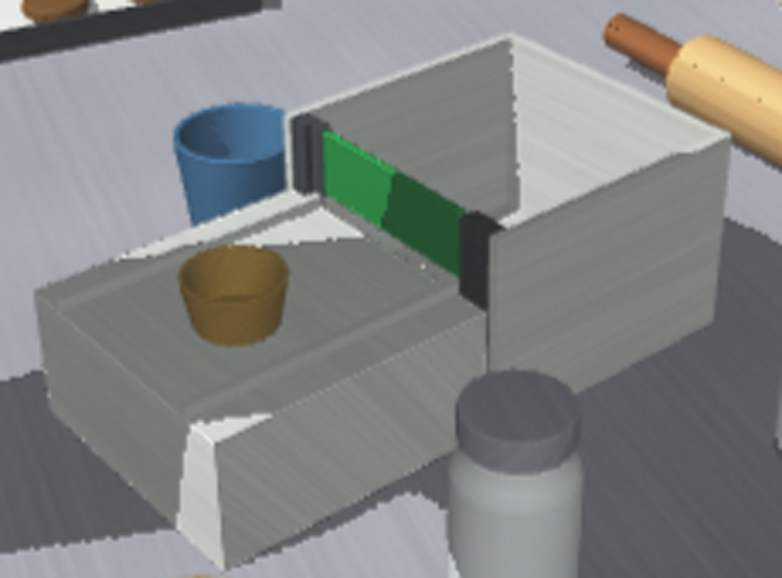

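```bash
cat > h.py <<'E'
import numpy as np, cv2
from scipy.optimize import least_squares
def K(m): 
    f=240/np.tan(np.radians(m["fov_y"]/2)); return np.array([[f,0,m["cx"]],[0,f,m["cy"]],[0,0,1]])
def proj(m,P): return cv2.projectPoints(np.asarray(P,float).reshape(-1,3),m["rvec"],m["tvec"],K(m),None)[0][:,0]
def plane(m,uv,z):
    R=cv2.Rodrigues(m["rvec"])[0]; c=-R.T@m["tvec"]
    d=R.T@np.linalg.inv(K(m))@np.array([uv[0],uv[1],1.]); return c+d*(z-c[2])/d[2]
def w2W(p,P):
    P=np.asarray(P,float); c,s=np.cos(p[2]),np.sin(p[2])
    return np.stack([p[0]+c*P[:,0]-s*P[:,1],p[1]+s*P[:,0]+c*P[:,1],P[:,2]],1)
E
python3 - <<'E'
from h import *
from plant import ctrl
ms,md=ctrl.camera_model("scene"),ctrl.camera_model("side")
S=[((300,328),(155,-80,110)),((648,298),(155,80,110)),((298,507),(155,-80,0)),((624,473),(155,80,0)),((313,137),(8,-51,110)),((313,193),(8,-51,74))]
D=[((38,292),(-150,75,70)),((50,412),(-150,75,0)),((215,443),(-150,-75,70)),((226,568),(-150,-75,0)),((728,137),(155,-80,110)),((511,36),(155,80,110)),((715,320),(155,-80,0))]
us=np.array([(220+a[0]/3.3,215+a[1]/3.3) for a,_ in S]);ps=np.array([b for _,b in S])/1e3
ud=np.array([(200+a[0]/3.4,170+a[1]/3.4) for a,_ in D]);pd=np.array([b for _,b in D])/1e3
f=lambda p:np.concatenate([(proj(ms,w2W(p,ps))-us).ravel(),(proj(md,w2W(p,pd))-ud).ravel()])
r=least_squares(f,[.55,0,0],loss='soft_l1')
print(r.x);print(f(r.x).reshape(-1,2).round(1))
# tin rim: scene crop ellipse center, side crop ellipse centre
for m,uv in((ms,(220+359/3.3,215+62/3.3)),(md,(200+234/3.4,170+272/3.4))):
    P=plane(m,uv,.096); c,s=np.cos(r.x[2]),np.sin(r.x[2]); d=P[:2]-r.x[:2]; print(P,c*d[0]+s*d[1],-s*d[0]+c*d[1])
E
```

```text
[0.56939906 0.05767056 0.32134323]
[[-1.   0.6]
 [ 0.7 -0.8]
 [-0.7  0.4]
 [-0.9 -0.5]
 [-1.1  0.4]
 [-1.2  0.5]
 [-2.1 -1.6]
 [-0.6 -1.2]
 [ 0.2 -1.2]
 [ 0.   0.4]
 [ 0.8 -2.8]
 [-1.1 -3. ]
 [-1.  -1.7]]
[0.48811196 0.02379588 0.096     ] -0.08782520432453908 -0.006466885273264892
[0.4837912  0.01764649 0.096     ] -0.09386701877249538 -0.010936821761730702
```

```bash
cat >> h.py <<'E'
from scipy.spatial.transform import Rotation as Ro
def inc(st,target,yang):
    "shift in tool axes + roll to put tcp at target with tool y at world angle yang"
    R=Ro.from_quat(st["tcp_rot"]).as_matrix()
    y=R[:,1]; a=np.arctan2(y[1],y[0]); d=(yang-a+np.pi)%(2*np.pi)-np.pi
    return R.T@(np.array(target)-st["eef_pos"]), -d, a
E
python3 - <<'E'
from h import *
from plant import ctrl
s=ctrl.get_state()
for t,a in (((.50,-.30,.33),-.2),((.47,.02,.33),.77)): print(inc(s,t,a))
E
```

```text
(array([ 0.40270663, -0.25305702, -0.09919243]), np.float64(-1.1029854200742841), np.float64(-1.3029854200742839))
(array([ 0.45845462, -0.56958793, -0.09860693]), np.float64(-2.072985420074284), np.float64(-1.3029854200742839))
```

>>> play_rows(increments="0.05 -0.03 -0.02 -0.12; 0.1 -0.06 -0.04 -0.25; 0.15 -0.09 -0.06 -0.4; 0.2 -0.12 -0.08 -0.55; 0.25 -0.15 -0.1 -0.7")

```text
time: 0.78
eef_pos: [0.381, -0.4384, 0.3316]
tcp_rot: [0.884, 0.467, 0.0, -0.0]
contact_force: [0.2, 0.0, -0.0]
opening: 1.002
```

Run:
```python
from h import *
from plant import ctrl
s=ctrl.get_state();print(s["eef_pos"],s["qpos"])
for t,a in (((.50,-.25,.33),0),((.47,.02,.33),.77)): print(inc(s,t,a))
```

```text
[ 0.38099712 -0.43841103  0.33162089] [-1.03000723e+00  1.89942472e-02  1.69537104e+00  1.22892783e-04
  1.42756192e+00 -4.31753727e-01]
(array([ 0.22270979, -0.0077821 ,  0.00167864]), np.float64(-0.5982710361857548), np.float64(-0.5982710361857548))
(array([ 0.4289172 , -0.18463937,  0.00177502]), np.float64(-1.3682710361857549), np.float64(-0.5982710361857548))
```

>>> play_rows(increments="0.06 -0.015 0 -0.16; 0.12 -0.03 0 -0.33; 0.17 -0.05 0 -0.5; 0.22 -0.07 0 -0.67; 0.27 -0.09 0 -0.84")

```text
time: 1.4
eef_pos: [0.459, -0.1648, 0.3311]
tcp_rot: [0.616, 0.787, 0.0, -0.0]
contact_force: [0.3, -0.8, 0.3]
opening: 0.999
```

Run:
```python
from h import *
from plant import ctrl
s=ctrl.get_state();print(s["eef_pos"],s["qpos"])
for t,a in (((.47,.02,.33),.77),): print(inc(s,t,a))
```

```text
[ 0.45899636 -0.16481206  0.33105934] [-5.53217568e-01 -1.99782495e-01  1.89967193e+00  1.65534126e-04
  1.44186262e+00 -7.95693524e-01]
(array([0.17676453, 0.05505262, 0.00110009]), np.float64(-0.5275453418577185), np.float64(0.24245465814228148))
```

>>> play_rows(increments="0.05 0.015 0 -0.15; 0.1 0.03 0 -0.3; 0.15 0.045 0 -0.45; 0.177 0.055 0 -0.527; 0.177 0.055 0 -0.527")

```text
time: 2.02
eef_pos: [0.4707, 0.0198, 0.3311]
tcp_rot: [0.391, 0.92, -0.0, -0.0]
contact_force: [-0.6, 0.2, 0.3]
opening: 1.005
```

Run:
```python
from h import *
from plant import ctrl
import pickle
m=ctrl.camera_model("wrist");s=ctrl.get_state()
im=ctrl.read_camera("wrist")[:,:,::-1]
pickle.dump(m,open("m1.pkl","wb"))
cv2.imwrite("pics/w1.png",im)
print(s["eef_pos"],s["qpos"],inc(s,s["eef_pos"],0)[2])
```

```text
[0.4706567  0.01981092 0.33108135] [-1.73745458e-01 -2.40395050e-01  1.93329923e+00 -9.57539491e-05
  1.44912964e+00 -9.40896334e-01] 0.7671625688057122
```

View pics/w1.png

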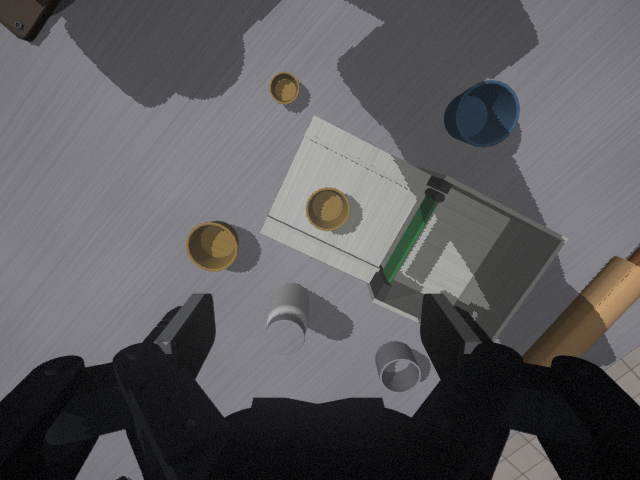

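Run:
```python
import cv2
a=cv2.imread("pics/w1.png")[100:330,250:580]
cv2.imwrite("pics/w1c.png",cv2.resize(a,None,fx=2.4,fy=2.4,interpolation=cv2.INTER_CUBIC))
```

```text
(no output)
```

View pics/w1c.png

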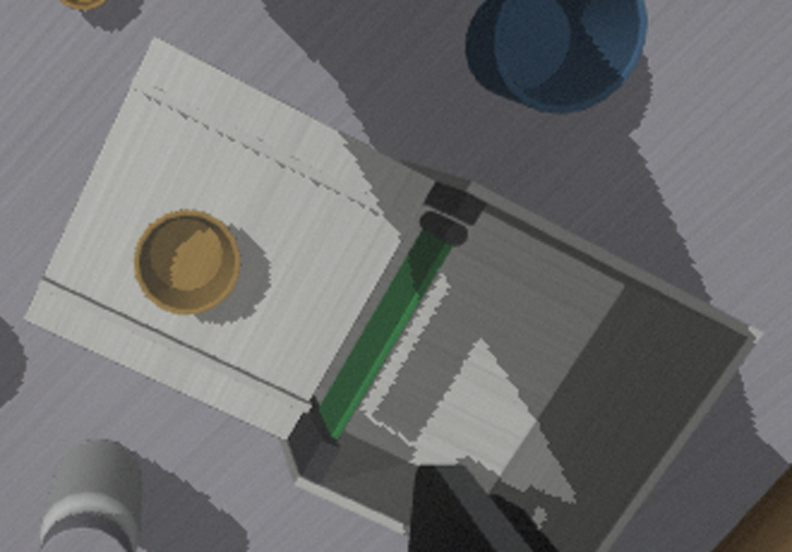

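Run:
```python
from h import *
from plant import ctrl
import pickle
mw=pickle.load(open("m1.pkl","rb"))
ms,md=ctrl.camera_model("scene"),ctrl.camera_model("side")
S=[((300,328),(155,-80,110)),((648,298),(155,80,110)),((298,507),(155,-80,0)),((624,473),(155,80,0)),((313,137),(8,-51,110)),((313,193),(8,-51,74))]
D=[((38,292),(-150,75,70)),((50,412),(-150,75,0)),((215,443),(-150,-75,70)),((226,568),(-150,-75,0)),((728,137),(155,-80,110)),((511,36),(155,80,110)),((715,320),(155,-80,0))]
W=[((153,38),(-150,75,70)),((25,319),(-150,-75,70)),((760,333),(155,80,110))]
def mk(L,ox,oy,k): return np.array([(ox+a[0]/k,oy+a[1]/k) for a,_ in L]),np.array([b for _,b in L])/1e3
us,ps=mk(S,220,215,3.3);ud,pd=mk(D,200,170,3.4);uw,pw=mk(W,250,100,2.4)
fw=lambda p:(proj(mw,w2W(p,pw))-uw).ravel()
f=lambda p:np.concatenate([(proj(ms,w2W(p,ps))-us).ravel(),(proj(md,w2W(p,pd))-ud).ravel(),fw(p)*1])
r=least_squares(fw,[.57,.06,.32]);print(r.x,fw(r.x).round(1))
r2=least_squares(f,[.57,.06,.32],loss='soft_l1');print(r2.x,fw(r2.x).round(1))
p=r.x
def loc(P): c,s=np.cos(p[2]),np.sin(p[2]); d=P[:2]-p[:2]; return np.array([c*d[0]+s*d[1],-s*d[0]+c*d[1]]).round(4)
im=cv2.imread("pics/w1.png");hsv=cv2.cvtColor(im,cv2.COLOR_BGR2HSV)
mk_=cv2.inRange(hsv,(10,90,40),(30,255,255))
for c in cv2.findContours(mk_,cv2.RETR_EXTERNAL,cv2.CHAIN_APPROX_NONE)[0]:
    if cv2.contourArea(c)>300:
        (x,y),rr=cv2.minEnclosingCircle(c)
        P=plane(mw,(x,y),.096);Q=plane(mw,(x+rr,y),.096)
        print((x,y),rr,P,"local",loc(P),"rad",np.linalg.norm(P-Q))
# flap top edge & hinge & pts at known planes
for n,uv,z in (("ledge corner -y near jamb",(310,402),.07),("hinge top",(445,225),.11),("kerb+ end",(382,213),.076),("kerb rear",(140,92),.076),("kerb - rear",(42,280),.076),("bin near corner",(298,487),.11),("flap free top",(335,437),.11)):
    print(n,loc(plane(mw,(250+uv[0]/2.4,100+uv[1]/2.4),z)))
R=cv2.Rodrigues(mw["rvec"])[0];print("cam",-R.T@mw["tvec"])
for n,m,uv in(("sc",ms,(220+359/3.3,215+62/3.3)),("si",md,(200+234/3.4,170+272/3.4))): print(n,loc(plane(m,uv,.096)))
```

```text
[0.56894294 0.05732844 0.31150084] [-0.1 -0.7 -1.3  0.8  1.3  0.4]
[0.56948206 0.05776797 0.31703274] [-0.1 -0.1 -0.7  1.6  2.  -0.4]
(581.0, 305.0) 80.62267303466797 [0.78214971 0.14838473 0.096     ] local [0.2309 0.0213] rad 0.09606464782219615
(211.40914916992188, 246.6421661376953) 26.244686126708984 [ 0.41844325 -0.10072365  0.096     ] local [-0.1917 -0.1043] rad 0.02981358461507937
(327.53424072265625, 208.63014221191406) 21.90613555908203 [0.48267737 0.02218312 0.096     ] local [-0.0929 -0.007 ] rad 0.02410677651842266
(284.0, 87.5) 15.787753105163574 [0.36481079 0.08018832 0.096     ] local [-0.1873  0.0843] rad 0.015828614965259058
ledge corner -y near jamb [ 0.0004 -0.0496]
hinge top [-0.0002  0.0592]
kerb+ end [-0.0173  0.0511]
kerb rear [-0.1445  0.0505]
kerb - rear [-0.1492 -0.0498]
bin near corner [ 0.0027 -0.0795]
flap free top [ 0.0059 -0.0492]
cam [0.42134811 0.07020499 0.47358733]
sc [-0.0872 -0.0071]
si [-0.0932 -0.0117]
```

Run:
```python
from h import *
from plant import ctrl
s=ctrl.get_state();p=(.5692,.0575,.314)
t=w2W(p,[(-.0826,-.0063,.10)])[0];print(t,inc(s,t,.489))
```

```text
[0.49258452 0.02599574 0.1       ] (array([-0.00990689,  0.02099468,  0.23102785]), np.float64(0.27603249259992246), np.float64(0.7650324925999225))
```

>>> play_rows(increments="-0.005 0.01 0.04 0.14; -0.01 0.021 0.09 0.276; -0.01 0.021 0.14 0.276; -0.01 0.021 0.19 0.276; -0.01 0.021 0.231 0.276")

```text
time: 2.7
eef_pos: [0.4922, 0.0241, 0.0981]
tcp_rot: [0.517, 0.856, -0.001, -0.001]
contact_force: [-0.4, -0.4, -0.7]
opening: 1.005
```

>>> play_rows(increments="0 0 0 0")

```text
time: 2.82
eef_pos: [0.4899, 0.0247, 0.0967]
tcp_rot: [0.516, 0.856, -0.002, -0.004]
contact_force: [-0.0, 0.0, -0.5]
opening: 1.0
```

```bash
cat > look.py <<'E'
import sys
from h import *
from plant import ctrl
import pickle
n=sys.argv[1]
s=ctrl.get_state();m=ctrl.camera_model("wrist")
ims=[ctrl.read_camera(k)[:,:,::-1] for k in ("wrist","side")]
pickle.dump(m,open(n+".pkl","wb"))
w=ims[0];c=cv2.resize(ims[1][130:350,180:440],None,fx=480/220,fy=480/220)
cv2.imwrite(f"pics/{n}w.png",w)
cv2.imwrite(f"pics/{n}.png",cv2.resize(np.hstack([w,c]),(800,int(480*800/(640+c.shape[1])))))
p=(.5692,.0575,.314)
def loc(P): c,s=np.cos(p[2]),np.sin(p[2]); d=P[:2]-p[:2]; return np.array([c*d[0]+s*d[1],-s*d[0]+c*d[1]])
print(s["time"],s["eef_pos"],"local",loc(s["eef_pos"]),"yaw",inc(s,s["eef_pos"],0)[2]-p[2],"F",s["contact_force"])
mk=cv2.inRange(cv2.cvtColor(w,cv2.COLOR_BGR2HSV),(10,90,40),(30,255,255))
for c in cv2.findContours(mk,cv2.RETR_EXTERNAL,cv2.CHAIN_APPROX_NONE)[0]:
    if cv2.contourArea(c)>800:
        (x,y),rr=cv2.minEnclosingCircle(c);P=plane(m,(x,y),.096);print("brass",(x,y),rr,loc(P),np.linalg.norm(P-plane(m,(x+rr,y),.096)))
E
python3 look.py a1
```

```text
2.825 [0.48994604 0.02470497 0.09670199] local [-0.08550815 -0.00671273] yaw 0.17150600336207272 F [-0.00924832  0.01617107 -0.47538456]
brass (302.9795227050781, 293.74560546875) 54.187843322753906 [-0.09293694 -0.00575166] 0.024274825094922948
brass (160.5, 54.5) 37.50343322753906 [-0.16088129  0.08119314] 0.014045884708747063
```

View pics/a1.png

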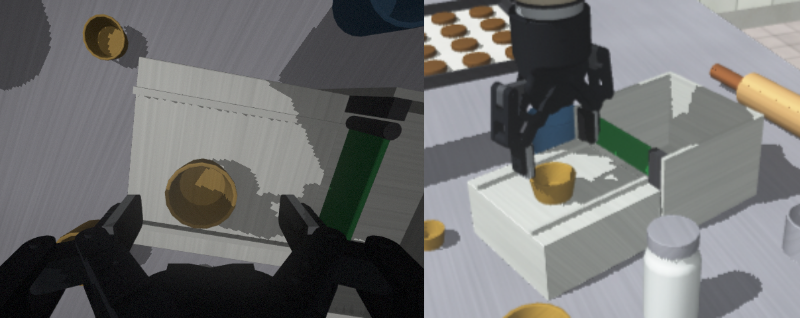

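>>> play_rows(increments="0.002 0.002 0.01 0; 0.002 0.002 0.02 0; 0.002 0.002 0.028 0; 0.002 0.002 0.028 0")

```text
time: 3.42
eef_pos: [0.4931, 0.0284, 0.0715]
tcp_rot: [0.515, 0.857, -0.0, -0.001]
contact_force: [0.3, -0.6, -0.1]
opening: 1.0
```

```bash
python3 look.py a2
```

```text
3.425 [0.49314738 0.02844993 0.07147137] local [-0.08130665 -0.00413966] yaw 0.17416380139528553 F [ 0.30188826 -0.58986288 -0.1228366 ]
brass (109.02118682861328, 450.8432312011719) 26.48578453063965 [-0.15950304 -0.0780899 ] 0.011353510900446864
brass (287.9334716796875, 327.5340270996094) 64.09413146972656 [-0.09297405 -0.00601429] 0.024381412712001047
brass (129.0, 46.5) 44.308677673339844 [-0.15507605  0.08078598] 0.013503011612824611
```

View pics/a2.png

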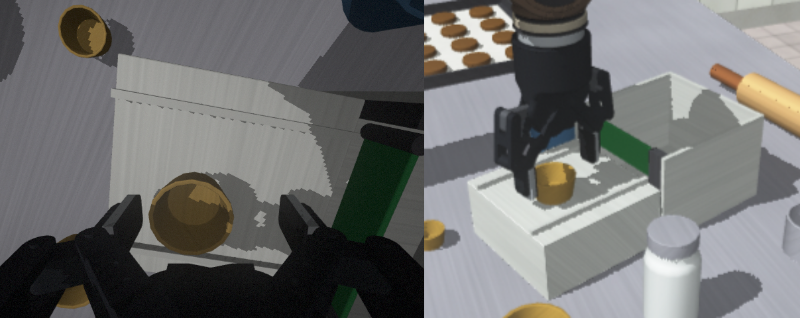

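>>> play_rows(increments="0 0 0.005 0; 0 0.004 0.005 0; 0 0.008 0.005 0; 0 0.012 0.005 0; 0 0.016 0.005 0")

```text
time: 4.15
eef_pos: [0.5083, 0.036, 0.0674]
tcp_rot: [0.515, 0.857, 0.0, 0.0]
contact_force: [-1.3, 0.4, 0.7]
opening: 1.0
```

>>> play_rows(increments="0 0.005 0 0; 0 0.01 0 0; 0 0.015 0 0; 0 0.02 0 0; 0 0.025 0 0")

```text
time: 4.78
eef_pos: [0.53, 0.0472, 0.0671]
tcp_rot: [0.515, 0.857, -0.001, -0.0]
contact_force: [-2.0, -3.0, 0.4]
opening: 0.995
```

```bash
python3 look.py a3
```

```text
4.775 [0.52996714 0.04724561 0.06711985] local [-0.04048183  0.00236467] yaw 0.1739318004925356 F [-1.99612279 -3.00909487  0.41010247]
brass (267.92919921875, 321.7789611816406) 67.06224060058594 [-0.05971641  0.00417871] 0.02445814400649261
brass (43.74723815917969, 42.83149337768555) 50.30341339111328 [-0.13653434  0.08340899] 0.01472599103732594
```

View pics/a3.png

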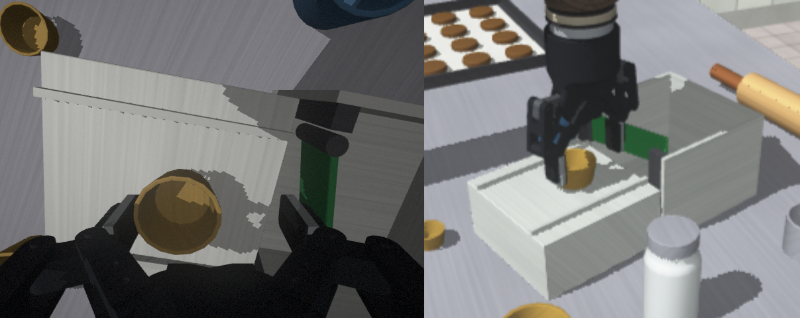

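>>> play_rows(increments="0.001 0.005 0 0.02; 0.002 0.01 0 0.04; 0.002 0.015 0 0.05; 0.002 0.02 0 0.05; 0.002 0.025 0 0.05")

```text
time: 5.5
eef_pos: [0.5514, 0.0611, 0.0671]
tcp_rot: [0.537, 0.844, -0.0, -0.0]
contact_force: [-3.3, -1.9, -0.3]
opening: 1.003
```

```bash
python3 look.py a4
```

```text
5.5 [0.55144142 0.06114804 0.06714025] local [-0.01576353  0.00895469] yaw 0.12401566702587641 F [-3.31368625 -1.8777043  -0.25608712]
brass (267.5, 324.0) 67.19570922851562 [-0.03500492  0.01079537] 0.02454963174152704
brass (10.74368667602539, 70.66793060302734) 32.17868423461914 [-0.11808439  0.08585736] 0.009598567629637468
```

View pics/a4.png

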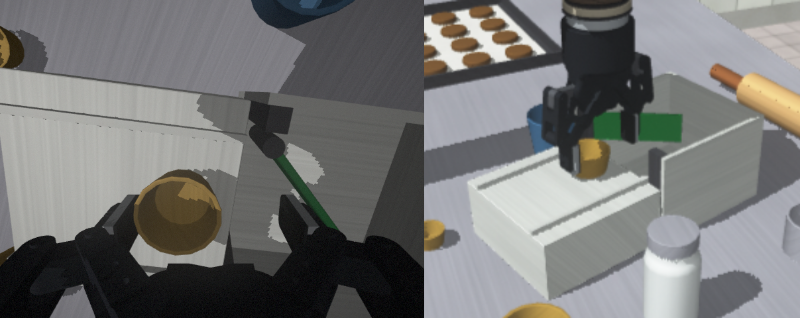

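>>> play_rows(increments="0.001 0.005 0 0; 0.001 0.01 0 0; 0.001 0.015 0 0; 0.001 0.02 0 0; 0.001 0.025 0 0")

```text
time: 6.22
eef_pos: [0.574, 0.0726, 0.0675]
tcp_rot: [0.537, 0.844, 0.0, 0.0]
contact_force: [-2.0, -0.8, 0.4]
opening: 1.0
```

```bash
python3 look.py a5
```

```text
6.225 [0.573997   0.07263699 0.06749929] local [0.00923775 0.01291525] yaw 0.12393275898884948 F [-2.01872436 -0.81757902  0.36014552]
brass (268.07171630859375, 321.520751953125) 67.2400131225586 [-0.00992279  0.0155542 ] 0.024589703681329175
```

View pics/a5.png

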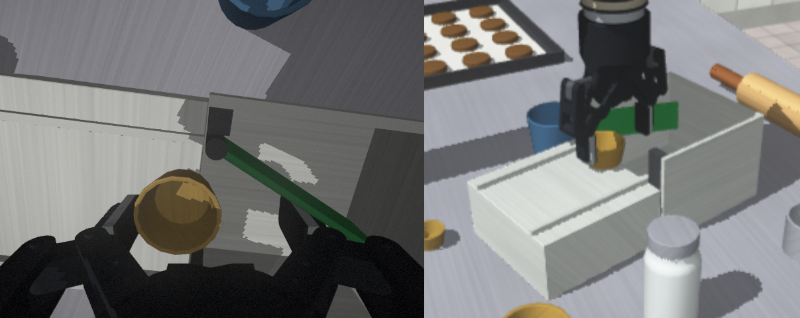

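>>> play_rows(increments="0 0.005 0 0; 0 0.01 0 0; 0 0.015 0 0; 0 0.02 0 0; 0 0.025 0 0")

```text
time: 6.95
eef_pos: [0.5965, 0.0833, 0.0673]
tcp_rot: [0.537, 0.844, 0.0, 0.0]
contact_force: [-1.1, -1.6, -0.0]
opening: 0.999
```

```bash
python3 look.py a6
```

```text
6.95 [0.59651112 0.08328682 0.06733593] local [0.03394042 0.01609052] yaw 0.12400949641409226 F [-1.11893252 -1.6102432  -0.03021509]
brass (283.5, 275.0) 39.70211410522461 [0.01861606 0.03774776] 0.013920137011729528
```

View pics/a6.png

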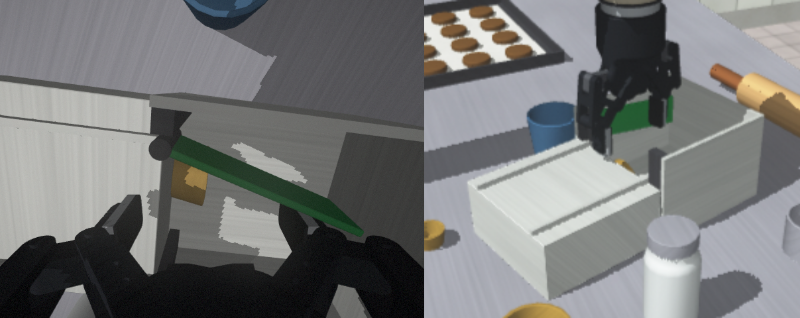

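>>> play_rows(increments="0 0 0 0; 0 0 0 0; 0 0 0 0; 0 0 0 0")

```text
time: 7.55
eef_pos: [0.5965, 0.083, 0.0677]
tcp_rot: [0.537, 0.844, 0.0, 0.0]
contact_force: [1.4, -1.4, 0.3]
opening: 1.001
```

```bash
python3 look.py a7; python3 -c "
from plant import ctrl
import cv2
a=ctrl.read_camera('scene')[:,:,::-1][215:375,260:460]
b=cv2.imread('pics/a7w.png')
cv2.imwrite('pics/a7s.png',cv2.resize(a,None,fx=3,fy=3))"
```

```text
7.55 [0.59645262 0.08303925 0.06768744] local [0.03380832 0.01587313] yaw 0.12379805819594925 F [ 1.36550525 -1.39263438  0.32141486]
brass (277.5, 271.5) 40.131134033203125 [0.01624202 0.03844377] 0.014068462502751124
```

View pics/a7.png

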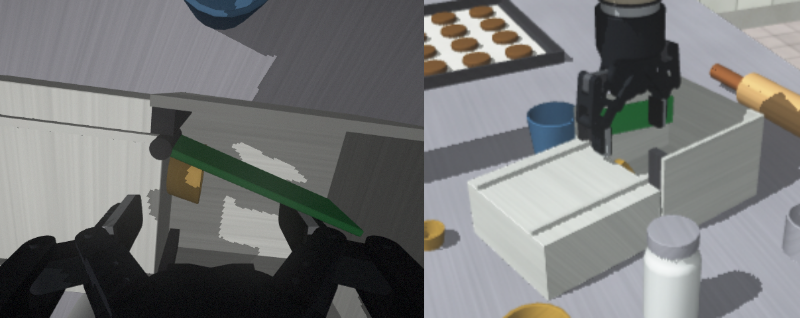

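View pics/a7s.png

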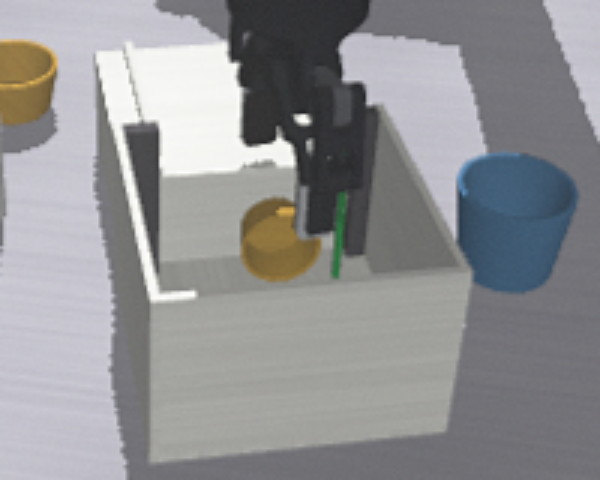

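Run:
```python
from h import *
from plant import ctrl
m=ctrl.camera_model("scene");p=(.5692,.0575,.314)
print("t",ctrl.get_state()["time"])
for x in (.01,.03,.05):
  for z in (.005,.03,.06): print(x,z,((proj(m,w2W(p,[(x,.015,z)]))[0]-[260,215])*3).round(0))
```

```text
t 7.7
0.01 0.005 [266. 261.]
0.01 0.03 [268. 229.]
0.01 0.06 [270. 189.]
0.03 0.005 [273. 282.]
0.03 0.03 [275. 249.]
0.03 0.06 [278. 209.]
0.05 0.005 [280. 304.]
0.05 0.03 [283. 271.]
0.05 0.06 [286. 230.]
```

>>> play_rows(increments="0 0 -0.02 0; 0 0 -0.05 0; 0 0 -0.1 0; 0 0 -0.15 0; 0 0 -0.2 0")

```text
time: 8.32
eef_pos: [0.5954, 0.0838, 0.2704]
tcp_rot: [0.536, 0.844, 0.001, -0.0]
contact_force: [0.0, 0.3, 0.1]
opening: 0.998
```

>>> play_rows(increments="0 0 0 0; 0 0 0 0; 0 0 0 0; 0 0 0 0; 0 0 0 0")

```text
time: 8.95
eef_pos: [0.5957, 0.0831, 0.2663]
tcp_rot: [0.537, 0.844, -0.0, -0.001]
contact_force: [0.2, 0.6, 0.5]
opening: 0.999
```

```bash
python3 look.py a8; python3 -c "
from plant import ctrl
import cv2
a=ctrl.read_camera('scene')[:,:,::-1][205:375,200:460]
cv2.imwrite('pics/a8s.png',cv2.resize(a,None,fx=3,fy=3))"
```

```text
8.95 [0.59571301 0.08314264 0.26630827] local [0.0331368  0.01619991] yaw 0.12402258805093991 F [0.17598959 0.59145703 0.5121317 ]
brass (109.6891860961914, 294.4459533691406) 33.15776824951172 [-0.16033345 -0.08774072] 0.03256853953642292
brass (111.5, 104.0) 21.02984046936035 [-0.15174715  0.08994697] 0.01772426858058767
brass (581.5, 224.0) 149.50010681152344 [0.27461002 0.03827812] 0.13740018373097707
```

View pics/a8.png

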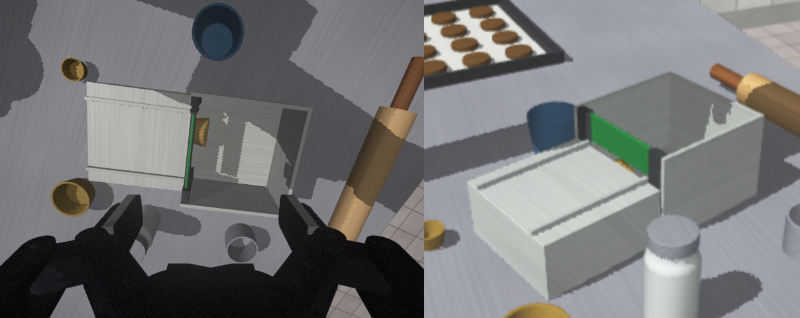

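View pics/a8s.png

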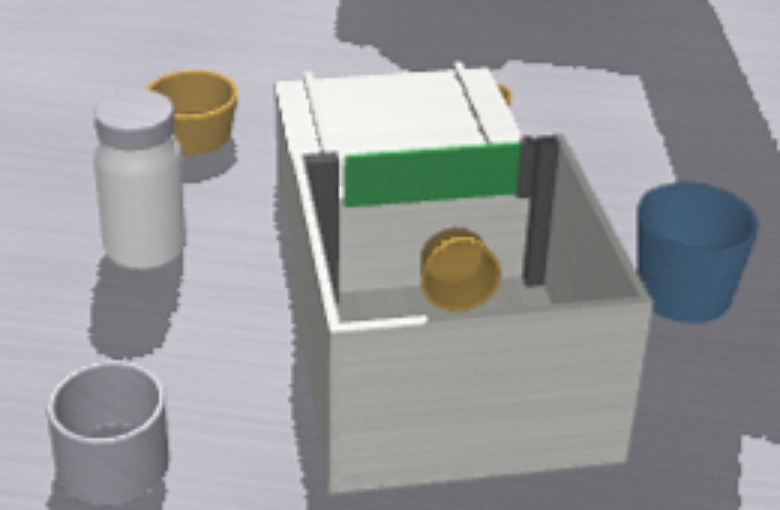

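```bash
python3 -c "
from plant import ctrl
print(ctrl.sign_off()); print(ctrl.get_state()['time'])"
```

```text
the job is handed in; nothing more can be done
None
the job is handed in; nothing more can be done
```

The tin is in the bin and the flap is shut. I handed the job in at about 9.1 s; signing off reports no verdict.

- **The push:** I straddled the tin with the open gripper. The front finger opened the flap while the tin was still about 60 mm short of the ledge end. It kept holding it while the rear finger pushed the tin over, and I waited about 0.5 s after the drop before lifting the fingers straight up.
- **Last checks:** In the last pictures (about 9 s) the flap is shut and the fingers are about 170 mm above the bin's rim. The tin lies on its side on the bin floor against the ledge wall, with its origin at about z 30 mm. It shows at the same spot in two pictures about 1.3 s apart.
- **Bystanders:** The cutter, shaker and cup look unmoved by eye; I did not measure them.
- **Deviations and limits:** The tin drifted about 5 mm towards the hinge side during the push, which I corrected with a small turn of the tool. The camera estimates agreed to within a few millimetres (up to about 6 mm for the tin). The flap's angle and its contact force were judged from the pictures and the measured wrist force, not read directly.

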